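# Hold-to-run test of a coin dryer

## Robot

A 6-joint arm with a two-finger parallel gripper is mounted at the origin on the work surface. World frame = base frame: x ahead of the robot, y to its left, z up, the work surface at z = 0. Lengths are in m, angles in rad, forces in N, time in s.
With the tool pointing down it reaches from about 0.25 to 0.725 m from the base axis. Payload 4 kg.
Tool frame: the origin (TCP) lies at the very end of the fingers, on their centre line; the grasp point (between the pads) lies 19 mm behind it; z points along the fingers, y is the line along which they close (so a half turn about z gives the same grasp; the last joint's range is limited). The gripper opens to 85 mm and grips with 20 to 120 N. Pads are 22 mm wide; open, the fingers measure 114 mm over their backs; the gripper's body (76 mm by 85 mm) begins 54 mm behind the grasp point. The pads swing forward as they close: fully open they stand 13 mm farther back than shut.
Start: joints at [1.143, 0.241, 0.005, 1.335, 0, 1.571], TCP at [0.207, 0.455, 0.231] pointing down, gripper open.
Joint ranges: [-2.72, 2.72], [-1.05, 1.87], [-1.09, 1.28], [-1.99, 2.15], [-1.42, 1.44], [-3.14, 3.14]. Speed limits (rad/s): [2.79, 2.79, 3.14, 3.14, 3.14, 3.14].

## Interface

Orientations are given as a unit quaternion [x, y, z, w].
In Python, from workcell import bot, vision, workorder, boxes_of gives the robot as it stands.
- The arm moves only by the tool send_rows, never from a script. Its argument "motion" is text: rows parted by semicolons, each of 5 numbers parted by spaces: the closure, from -1 (fully open) to 1 (shut), so that 0 is half open, then the shift along the tool's x, y, z in cm, then the turn about the tool's z in rad. In form: claw x y z twist; .... A call has 1 to 5 rows; each row is the pose to reach, as a shift and turn from the pose commanded when the call began, along the tool's axes at that moment; what a row does not reach only later rows make up. A row lasts 1/10 s, in which the tool goes at most 50 mm and 8.59 degrees, less where a joint would pass 70% of its speed; a pose out of reach is approached as far as the arm can. A call with a gripper value outside its range is refused whole. The fingers move at their own pace and stop on an object; the grip force is fixed at half the most. Time passes only in rows, so rows that repeat a pose let the fingers close. It gives the time, the measured TCP pose, the force, the opening and the grip force at its end, in the units of the state.
- bot.get_obs(): the state, without advancing time (a new reading comes with each control period).
- vision.camera(name): name is "side" or "top"; returns the picture (384x512x3 uint8, red, green, blue); there is no depth.
- vision.camera_model(name): a dict with "fov_y" (degrees; the focal length in pixels is half the picture's height over the tangent of half this angle, whatever the lens; pixels are square), "cx", "cy" (the principal point, pixels), "k1" (the pictures are not rectified: a ray, as slopes to the right and down, at radius r is drawn at 1 + k1 r^2 times it, then the intrinsics apply), "world_from_camera" (4x4, takes a point from camera to world coordinates). Camera axes: x right, y down, z forward; pixel columns grow to the right and rows downward; lengths in m; the calibration is good to about 2 mm. A picture is of the moment at which its call begins. camera_model takes no time and is no camera call.
- workorder.job_done(): hands the job in; it is judged then, once.
Trained networks look in the newest picture that a camera, given by its name, has taken for a name from the list of things; names that differ only in an ending like _2 or _b are one class to them, and where a whole thing is asked for, a point or a joint stands for the part that bears it (a point fixed in the world has none). Each returns a list of dicts, best first, with "conf" (0 to 1); they miss things now and then, are a little off and sometimes report something else, mostly with a low value. They report only what shows in the picture. A call takes as long as a camera call.
- boxes_of(camera, target): "rect" ([centre column, centre row, width, height] in pixels, round what is visible of it).
The state is a dict: "clock": time; "joint_pos": joint angles; "joint_vel": joint speeds; "tau": joint torques, N m; "eef_pos": TCP position; "tool_rot": TCP orientation; "ft_force": force on the tool from outside, world axes, zero at the start; "ft_torque": the same for the moment, N m; "grip_width": finger opening in m; "grasp_force": force on a finger pad.
Only numpy, scipy, OpenCV 4.12 (cv2) and the standard library are available. Lean on these libraries where they do the work, as an engineer would, in place of code of your own. Each camera call takes 0.05 s, during which the arm holds its last target. There are 200 camera calls.

## Task

Start a test run of the dryer from the laundry's control box: with the dial at rest, press the square key, then the round key, then the long bar key, each fully down and let up again before the next, and leave the cross-shaped key alone. Then push the lever of the spring-return dial clockwise (seen from above) past its first two notches to the third, without running on towards the fourth, and hold it still there against its spring with the fingers: the program finishes while still holding it. Do not disturb the bottle, dish and tray beside the box.

Things in the scene. Friction and masses are not known exactly. Their poses are not given: they have to be found in the camera images.
- console: White box 200 (x) x 340 (y) x 70 mm with a flat aluminium top 70 mm above the table, fixed to the table. Origin: centre of its underside, on the table; its x axis points to the side away from the robot, z up. Four white keys stand in a square block, 60 mm apart, on its -y half, in a different order every time; the dial is on its +y half.
- square_top (a point): Centre of the top face of the white key with a square cap 28 x 28 mm; 18 mm above the console's top when up. It moves straight down 6 mm to its stop and springs back up.
- square_key (a joint): Travel of the square key in m: 0 is up, 0.006 fully down. It starts to move at about 1.4 N and is fully down at 4.5 N; count it pressed beyond 0.004.
- round_top (a point): Centre of the top face of the white key with a round cap, 30 mm across; 18 mm above the console's top when up. It moves straight down 6 mm to its stop and springs back up.
- round_key (a joint): Travel of the round key in m: 0 is up, 0.006 fully down. It starts to move at about 1.4 N and is fully down at 4.5 N; count it pressed beyond 0.004.
- bar_top (a point): Centre of the top face of the white key with a long narrow cap, 40 mm (along the console's y) x 13 mm; 18 mm above the console's top when up. It moves straight down 6 mm to its stop and springs back up.
- bar_key (a joint): Travel of the bar key in m: 0 is up, 0.006 fully down. It starts to move at about 1.4 N and is fully down at 4.5 N; count it pressed beyond 0.004.
- cross_top (a point): Centre of the top face of the white key with a plus-shaped cap, 36 x 36 mm with arms 12 mm wide; the key to leave alone; 18 mm above the console's top when up. It moves straight down 6 mm to its stop and springs back up.
- cross_key (a joint): Travel of the cross key in m: 0 is up, 0.006 fully down. It starts to move at about 1.4 N and is fully down at 4.5 N; count it pressed beyond 0.004.
- dial_axis (a point): On the dial's vertical turning axis, 6 mm above the console's top. Fixed (it does not turn with the dial). Its x axis points along the lever at rest; z up.
- lever_mid (a point): Point on the dial's upright black lever, 50 mm out from the turning axis, midway through its thickness and height; turns with the dial, its x axis pointing outward. The lever is straight, 12 mm thick, from 16 mm behind the axis to 64 mm out; its top is 13 mm above this point (38 mm above the console's top), its lower edge 13 mm below. It rides on a turning grey disc of 60 mm diameter, 14 mm thick.
- dial_base: The dial unit: a fixed grey disc of 80 mm diameter, 5 mm thick, on the console's top, carrying the turning dial. Origin: on the turning axis at the console's top. Raised black marks lie 74 mm from the axis: a short bar at rest, then groups of one, two, three and four pips at the first to fourth notch, clockwise. Nothing else stands within 110 mm of the axis on the console.
- dial (a joint): Angle of the dial in rad, 0 at rest, growing clockwise from above. Felt notches at 0.45 (first), 0.90, 1.35 (third) and 1.80 (fourth); stop at 1.85. Let go, it springs back to 0 from anywhere: about 0.12 N m at rest rising to 0.26 at the third notch, with a ripple of about 0.08 N m between notches (2 to 7 N at the middle of the lever).
- bottle: Upright white detergent bottle, 60 mm diameter, 130 mm tall, loose on the table beside the console's key end. Origin: centre of its underside. Bystander.
- coin_dish: Grey round dish, 100 mm across, 30 mm tall, loose on the table beside the console's dial end. Origin: centre of its underside. Bystander.
- clip_tray: White open tray 90 x 120 x 45 mm, loose on the table beside the console's dial end. Origin: centre of its underside. Bystander.

How it is judged:
By the outcome, as a careful person would: the job done as asked, in the order asked, and still so for the second after the job is handed in, while the arm keeps its last pose, push and grip.
It also fails if it takes over 54 s, if anything falls off the work surface, if the arm or the gripper's body presses on something with over 40 N, if the wrist force passes 120 N, or if a joint passes its speed limit or range.

## Working session

There is one attempt and no reset: what is moved stays moved. The work goes in short steps, Python scripts to look and compute and a tool call to move; the robot and the scene stay as the last step left them, time stands still between calls to the robot, and variables do not carry over. Pictures are saved under pics/ and viewed, at most 10 in all, crops included, and the job is handed in when it is done.

Besides the shell and the picture viewer there is one more tool, called after "Emit:" by a JSON object that holds its "api" and its "payload". send_rows: Moves the arm, as the interface text tells. Its arguments: {"type":"object","properties":{"motion":{"type":"string"}},"required":["motion"]}

```bash
mkdir -p pics
cat > h.py <<'E'
import numpy as np, cv2
from workcell import bot, vision, workorder, boxes_of
def K(n):
    m=vision.camera_model(n); f=192/np.tan(np.radians(m["fov_y"])/2)
    return m,np.array([[f,0,m["cx"]],[0,f,m["cy"]],[0,0,1]]),np.array([m["k1"],0,0,0,0.])
def px2w(n,uv,z):
    m,k,d=K(n); T=np.array(m["world_from_camera"])
    p=cv2.undistortPoints(np.array([[uv]],float),k,d)[0,0]
    r=T[:3,:3]@[p[0],p[1],1]; return T[:3,3]+r*(z-T[2,3])/r[2]
def w2px(n,P):
    m,k,d=K(n); T=np.linalg.inv(np.array(m["world_from_camera"]))
    return cv2.projectPoints(np.atleast_2d(np.array(P,float)),cv2.Rodrigues(T[:3,:3])[0],T[:3,3],k,d)[0][:,0]
E
python3 - <<'E'
from h import *
o=bot.get_obs(); print(o["clock"],o["eef_pos"],o["tool_rot"],o["grip_width"])
for c in("top","side"):
    im=vision.camera(c); cv2.imwrite(f"pics/{c}0.png",cv2.resize(im[:,:,::-1],(768,576),interpolation=cv2.INTER_CUBIC))
    print(c,np.round(np.array(vision.camera_model(c)["world_from_camera"])[:3],2).tolist())
    for t in("square_top","round_top","bar_top","cross_top","lever_mid","dial_base","console"):
        zs=.088 if "_top" in t else .095
        print(t,[(round(b["conf"],2),np.round(b["rect"]).tolist(),np.round(px2w(c,b["rect"][:2],zs),3).tolist()) for b in boxes_of(c,t)[:3]])
E
```

```text
0.0 [0.20717203 0.45433759 0.23037996] [ 2.12300831e-01  9.77203748e-01 -1.06805645e-03 -2.28133711e-04] 0.0855394913885944
top [[0.03, -0.99, 0.17, 0.39], [-1.0, -0.03, -0.01, 0.05], [0.01, -0.17, -0.99, 1.24]]
square_top [(0.66, [323.0, 190.0, 9.0, 9.0], [0.589, -0.15, 0.088])]
round_top [(0.54, [305.0, 187.0, 10.0, 10.0], [0.597, -0.098, 0.088]), (0.28, [368.0, 207.0, 25.0, 22.0], [0.545, -0.275, 0.088])]
bar_top [(0.58, [303.0, 207.0, 12.0, 1.0], [0.54, -0.093, 0.088])]
cross_top [(0.53, [323.0, 211.0, 10.0, 9.0], [0.529, -0.15, 0.088])]
lever_mid [(0.68, [248.0, 190.0, 25.0, 40.0], [0.58, 0.059, 0.095])]
dial_base [(0.9, [251.0, 191.0, 23.0, 37.0], [0.578, 0.052, 0.095])]
console [(0.68, [279.0, 199.0, 121.0, 72.0], [0.558, -0.026, 0.095])]
side [[0.92, -0.24, 0.31, 0.19], [-0.39, -0.55, 0.74, -0.87], [-0.01, -0.8, -0.59, 0.8]]
square_top [(0.49, [296.0, 223.0, 18.0, 12.0], [0.594, -0.167, 0.088]), (0.29, [267.0, 215.0, 116.0, 105.0], [0.542, -0.111, 0.088])]
round_top [(0.59, [258.0, 181.0, 35.0, 22.0], [0.58, 0.029, 0.088]), (0.53, [262.0, 213.0, 7.0, 11.0], [0.534, -0.098, 0.088])]
bar_top [(0.64, [263.0, 216.0, 8.0, 11.0], [0.532, -0.109, 0.088])]
cross_top [(0.44, [261.0, 178.0, 34.0, 15.0], [0.593, 0.041, 0.088]), (0.43, [272.0, 228.0, 10.0, 13.0], [0.535, -0.16, 0.088])]
lever_mid [(0.86, [260.0, 179.0, 30.0, 14.0], [0.584, 0.028, 0.095]), (0.61, [258.0, 181.0, 32.0, 21.0], [0.576, 0.024, 0.095])]
dial_base [(0.74, [258.0, 180.0, 36.0, 16.0], [0.577, 0.025, 0.095]), (0.18, [271.0, 229.0, 10.0, 8.0], [0.526, -0.17, 0.095])]
console [(0.58, [267.0, 215.0, 117.0, 107.0], [0.54, -0.118, 0.095])]
```

View pics/top0.png

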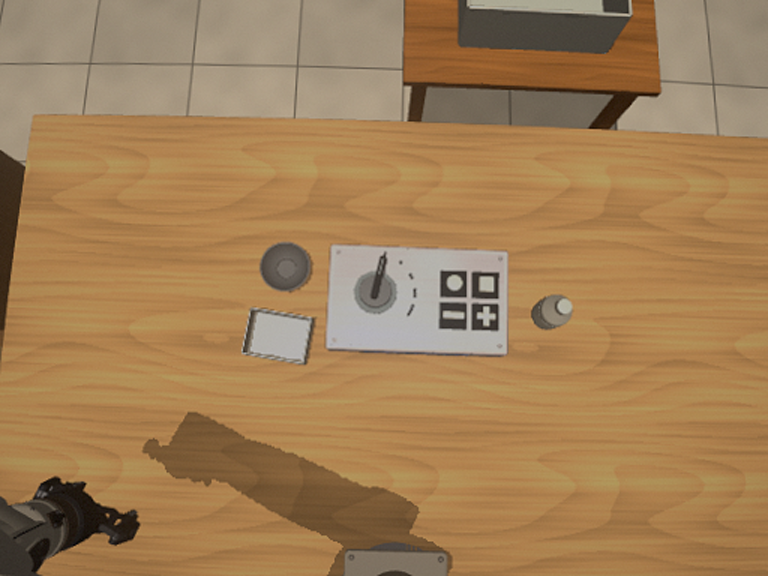

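View pics/side0.png

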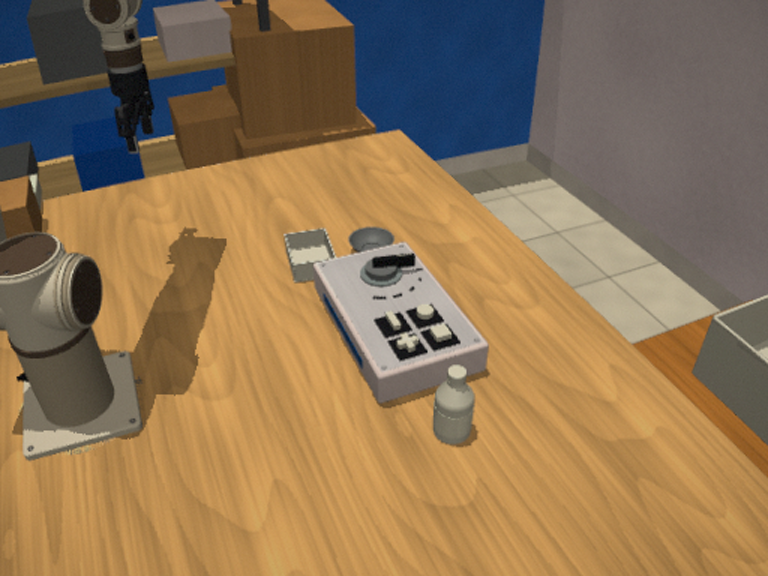

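The top view (1.5x scaled) shows round (455,283), square (485,284), bar (453,315) and cross (486,317). The dial axis is at (374,292) with the lever tip at (383,252). The three-pip mark is near (414,292). The dish and tray are left of the box, and the bottle is right of it. Next I'll refine with an enlarged crop.

Run:
```python
from h import *
im=vision.camera("top")[155:245,210:345]
cv2.imwrite("pics/crop1.png",cv2.resize(im[:,:,::-1],None,fx=5.9,fy=5.9,interpolation=cv2.INTER_CUBIC)) 
# white caps on black patches
g=cv2.cvtColor(im,cv2.COLOR_RGB2GRAY); 
dark=(g<90).astype(np.uint8); n,l,s,c=cv2.connectedComponentsWithStats(dark)
for i in range(1,n):
    if s[i,4]>3:
        p=c[i]+[210,155]; print("dark",s[i].tolist(),p.round(1),px2w("top",p,.071).round(3))
        x,y,w,h=s[i,:4]
        if w>14 and h>14 and x>60:
            fill=(g[y+2:y+h-2,x+2:x+w-2]>120).astype(np.uint8); q=cv2.moments(fill,True)
            p=[q["m10"]/q["m00"]+x+2+210,q["m01"]/q["m00"]+y+2+155]; print(" cap",np.round(p,1),px2w("top",p,.088).round(4))
```

```text
dark [37, 14, 11, 31, 127] [251.7 186.2] [0.596 0.049 0.071]
dark [84, 26, 17, 17, 190] [301.7 189.5] [ 0.591 -0.091  0.071]
 cap [302.5 188. ] [ 0.5926 -0.0918  0.088 ]
dark [105, 27, 18, 17, 172] [322.6 190.4] [ 0.59  -0.151  0.071]
 cap [324.1 188.8] [ 0.592  -0.1519  0.088 ]
dark [66, 38, 1, 5, 5] [276. 195.] [ 0.573 -0.02   0.071]
dark [83, 47, 18, 18, 211] [301.8 210.4] [ 0.532 -0.092  0.071]
 cap [301.6 209.5] [ 0.5323 -0.0899  0.088 ]
dark [105, 48, 17, 17, 182] [322.5 211.3] [ 0.531 -0.151  0.071]
 cap [323.4 210.5] [ 0.5314 -0.1501  0.088 ]
dark [62, 50, 3, 5, 5] [273.2 207. ] [ 0.539 -0.012  0.071]
dark [30, 79, 16, 1, 16] [247.5 234. ] [0.462 0.057 0.071]
dark [55, 80, 18, 1, 18] [273.5 235. ] [ 0.461 -0.015  0.071]
dark [81, 81, 19, 1, 19] [300. 236.] [ 0.461 -0.088  0.071]
dark [114, 82, 10, 1, 10] [328.5 237. ] [ 0.46  -0.168  0.071]
```

View pics/crop1.png

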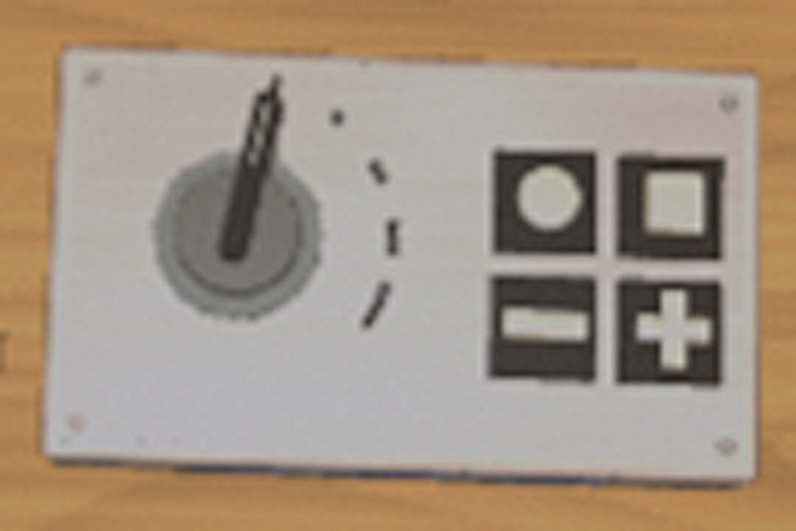

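The crop shows the base disc centred at (239,235), the lever from (232,255) to (272,95), three pips at (392,238), and the keys as mapped.

Run:
```python
from h import *
from scipy.spatial.transform import Rotation as R
f=lambda u,v,z:px2w("top",[210+u/5.9-.4,155+v/5.9-.4],z)
a=f(239,235,.075); print("axis",a.round(4))
for n,u,v in(("rest",276,80),("p1",336,117),("p2",378,172),("p3",392,238),("p4",376,307)):
    p=f(u,v,.072)-a; print(n,np.hypot(*p[:2]).round(3),np.arctan2(p[1],p[0]).round(3))
p=f(268,95,.108);b=f(232,255,.108);print("lever",p.round(3),b.round(3),np.arctan2(*(p-b)[1::-1]).round(3))
for n,u,v in(("round",549,197),("square",673,204),("bar",545,323),("cross",673,328)): print(n,f(u,v,.088).round(4))
print(R.from_quat(bot.get_obs()["tool_rot"]).as_matrix().round(3))
```

```text
axis [0.5721 0.053  0.075 ]
rest 0.078 -0.199
p1 0.074 -0.647
p2 0.073 -1.104
p3 0.073 -1.553
p4 0.073 -2.023
lever [0.633 0.041 0.108] [0.557 0.056 0.108] -0.188
round [ 0.5925 -0.0922  0.088 ]
square [ 0.591  -0.1508  0.088 ]
bar [ 0.5328 -0.091   0.088 ]
cross [ 0.5322 -0.151   0.088 ]
[[-0.91   0.415 -0.   ]
 [ 0.415  0.91   0.   ]
 [ 0.     0.    -1.   ]]
```

```bash
cat >> h.py <<'E'
from scipy.spatial.transform import Rotation as R
def go(P,yaw=None):
    o=bot.get_obs(); M=R.from_quat(o["tool_rot"]).as_matrix()
    y=np.arctan2(M[1,1],M[0,1])
    print("t",o["clock"],"pos",np.round(o["eef_pos"],4),"yaw",round(y,3),"F",np.round(o["ft_force"],1),"w",round(o["grip_width"],4))
    print(" shift cm",np.round(100*M.T@(np.array(P)-o["eef_pos"]),2),"twist",None if yaw is None else round(y-yaw,3))
E
python3 -c "
from h import *
go([.591,-.151,.2],1.37)"
```

```text
t 0.85 pos [0.2074 0.4549 0.2313] yaw 1.143 F [-0.2 -0.1  0.8] w 0.0853
 shift cm [-60.04 -39.22   3.13] twist -0.227
```

Emit:
{"api": "send_rows", "payload": {"motion": "1 -4 -2.6 0 0; 1 -8 -5.2 0 0; 1 -12 -7.8 0 0; 1 -16 -10.4 0 0; 1 -20 -13 0 0"}}

```text
clock: 1.35
eef_pos: [0.3362, 0.2522, 0.2315]
tool_rot: [0.212, 0.977, 0.0, 0.0]
ft_force: [0.2, 0.7, -0.1]
grip_width: 0.0122
grasp_force: 0.0
```

Emit:
{"api": "send_rows", "payload": {"motion": "1 -4 -2.6 0 0; 1 -8 -5.2 0 0; 1 -12 -7.8 0 0; 1 -16 -10.4 0 0; 1 -20 -13 0 0"}}

```text
clock: 1.85
eef_pos: [0.4644, 0.0506, 0.2316]
tool_rot: [0.212, 0.977, 0.0, 0.0]
ft_force: [0.9, 1.3, -0.8]
grip_width: -0.0002
grasp_force: 0.0
```

Emit:
{"api": "send_rows", "payload": {"motion": "1 -4 -2.6 0 0; 1 -8 -5.2 0 0; 1 -12 -7.8 0 0; 1 -16 -10.4 0 -0.12; 1 -20 -13 0 -0.23"}}

```text
clock: 2.35
eef_pos: [0.5924, -0.1507, 0.2313]
tool_rot: [0.097, 0.995, 0.0, 0.0]
ft_force: [-0.2, -0.2, -0.1]
grip_width: 0.0001
grasp_force: 0.0
```

```bash
python3 -c "
from h import *
go([.591,-.151,.11],1.37)"
```

```text
t 2.35 pos [ 0.5924 -0.1507  0.2313] yaw 1.377 F [-0.2 -0.2 -0.1] w 0.0001
 shift cm [ 0.13 -0.06 12.13] twist 0.007
```

Emit:
{"api": "send_rows", "payload": {"motion": "1 0.1 0 4 0; 1 0.1 0 8 0; 1 0.1 0 11 0; 1 0.1 0 12.5 0; 1 0.1 0 12.5 0"}}

```text
clock: 2.85
eef_pos: [0.5882, -0.1482, 0.1029]
tool_rot: [0.099, 0.995, 0.001, -0.003]
ft_force: [-0.3, -0.1, -0.4]
grip_width: -0.0001
grasp_force: 0.0
```

Run:
```python
from h import *
go([.591,-.151,.08])
im=np.hstack([vision.camera("top")[150:250,240:370],vision.camera("side")[165:265,210:340]])
cv2.imwrite("pics/c2.png",cv2.resize(im[:,:,::-1],None,fx=3,fy=3,interpolation=cv2.INTER_CUBIC))
```

```text
t 2.85 pos [ 0.5882 -0.1482  0.1029] yaw 1.373 F [-0.3 -0.1 -0.4] w -0.0001
 shift cm [-0.34 -0.23  2.29] twist None
```

View pics/c2.png

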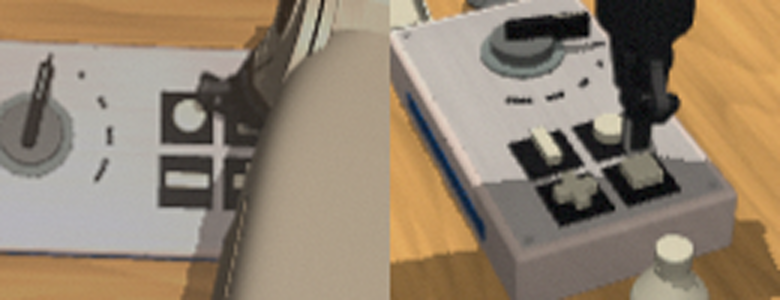

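The side view (right half) shows the finger tips just above the square key at about (640,160), a touch towards the round key. I'll correct that and press.

Emit:
{"api": "send_rows", "payload": {"motion": "1 -0.3 -0.2 0 0; 1 -0.3 -0.2 1 0; 1 -0.3 -0.2 1.5 0; 1 -0.3 -0.2 1.9 0; 1 -0.3 -0.2 1.9 0"}}

```text
clock: 3.45
eef_pos: [0.5929, -0.1511, 0.0868]
tool_rot: [0.099, 0.995, 0.0, -0.0]
ft_force: [-0.8, 0.3, 1.5]
grip_width: -0.0002
grasp_force: 0.9
```

Emit:
{"api": "send_rows", "payload": {"motion": "1 0 0 0.1 0; 1 0 0 0.2 0; 1 0 0 0.2 0"}}

```text
clock: 3.75
eef_pos: [0.5929, -0.1511, 0.0855]
tool_rot: [0.099, 0.995, 0.0, -0.0]
ft_force: [-1.8, -0.0, 2.5]
grip_width: -0.0
grasp_force: 1.3
```

Emit:
{"api": "send_rows", "payload": {"motion": "1 0 0 0.2 0; 1 0 0 0.4 0; 1 0 0 0.5 0; 1 0 0 0.5 0; 1 0 0 0.5 0"}}

```text
clock: 4.25
eef_pos: [0.5932, -0.1512, 0.082]
tool_rot: [0.099, 0.995, -0.0, 0.001]
ft_force: [-5.0, 0.9, 11.6]
grip_width: -0.0
grasp_force: 5.5
```

Emit:
{"api": "send_rows", "payload": {"motion": "1 0 0 -1 0; 1 0 0 -3 0; 1 0.6 2.9 -3 0; 1 1.25 5.8 -3 0; 1 1.25 5.8 -3 0"}}

```text
clock: 4.75
eef_pos: [0.5924, -0.0887, 0.1103]
tool_rot: [0.097, 0.995, 0.001, -0.0]
ft_force: [0.0, -1.2, 0.3]
grip_width: 0.0001
grasp_force: 0.0
```

Run:
```python
from h import *
go([.592,-.092,.08])
im=vision.camera("side")[165:265,210:340]
cv2.imwrite("pics/c3.png",cv2.resize(im[:,:,::-1],None,fx=4,fy=4,interpolation=cv2.INTER_CUBIC))
```

```text
t 4.75 pos [ 0.5924 -0.0887  0.1103] yaw 1.377 F [ 0.  -1.2  0.3] w 0.0001
 shift cm [-0.02 -0.33  3.03] twist None
```

View pics/c3.png

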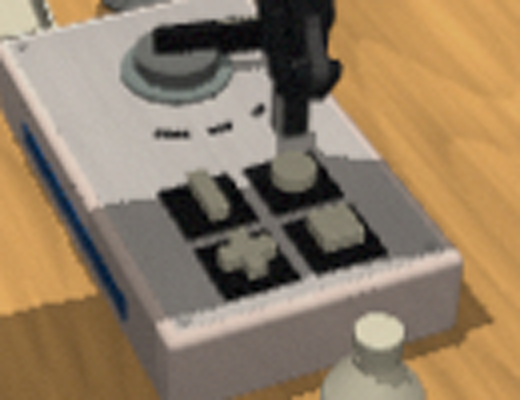

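The fingers hang over the round key at (295,150), and the square key is up again. Pressing round.

Emit:
{"api": "send_rows", "payload": {"motion": "1 0 0 0 0; 1 0 0 1.5 0; 1 0 0 2.2 0; 1 0 0 2.6 0; 1 0 0 3 0"}}

```text
clock: 5.3
eef_pos: [0.5921, -0.0928, 0.0816]
tool_rot: [0.099, 0.995, -0.0, 0.0]
ft_force: [-10.5, -0.2, 28.8]
grip_width: 0.0003
grasp_force: 14.2
```

Emit:
{"api": "send_rows", "payload": {"motion": "1 0 0 0 0; 1 0 0 0 0"}}

```text
clock: 5.5
eef_pos: [0.592, -0.0928, 0.082]
tool_rot: [0.099, 0.995, -0.001, 0.0]
ft_force: [-4.7, -0.6, 9.4]
grip_width: 0.0002
grasp_force: 4.5
```

Emit:
{"api": "send_rows", "payload": {"motion": "1 0 0 -1 0; 1 0 0 -3 0; 1 3 -0.5 -3 0; 1 5.9 -1 -3 0; 1 5.9 -1 -3 0"}}

```text
clock: 6.0
eef_pos: [0.5281, -0.0898, 0.11]
tool_rot: [0.099, 0.995, 0.0, -0.003]
ft_force: [0.7, 0.4, -0.4]
grip_width: -0.0002
grasp_force: 0.0
```

Emit:
{"api": "send_rows", "payload": {"motion": "1 0 0 0 0; 1 0 0 1.5 0; 1 0 0 2.2 0; 1 0 0 2.5 0; 1 0 0 2.7 0"}}

```text
clock: 6.5
eef_pos: [0.5334, -0.0902, 0.0835]
tool_rot: [0.099, 0.995, 0.0, 0.0]
ft_force: [0.6, 0.6, 4.1]
grip_width: -0.0
grasp_force: 1.8
```

Emit:
{"api": "send_rows", "payload": {"motion": "1 0 0 0.15 0; 1 0 0 0.3 0; 1 0 0 0.3 0; 1 0 0 0.3 0"}}

```text
clock: 6.9
eef_pos: [0.5334, -0.0901, 0.082]
tool_rot: [0.099, 0.995, -0.0, 0.001]
ft_force: [-2.2, 0.1, 8.5]
grip_width: 0.0
grasp_force: 4.3
```

Emit:
{"api": "send_rows", "payload": {"motion": "1 0 0 -2 0; 1 0 0 -5 0; 0.2 0 4 -8 0; 0.2 -2 8 -8 0; 0.2 -4 12 -8 0"}}

```text
clock: 7.4
eef_pos: [0.5966, 0.0205, 0.1623]
tool_rot: [0.099, 0.995, 0.0, 0.002]
ft_force: [-0.2, -0.3, -0.9]
grip_width: 0.0341
grasp_force: 0.0
```

Emit:
{"api": "send_rows", "payload": {"motion": "0.2 -2 2.8 0 0; 0.2 -2 2.8 0 0; 0.2 -2 2.8 0 0; 0.2 -2 2.8 0 0"}}

```text
clock: 7.8
eef_pos: [0.6194, 0.0425, 0.1599]
tool_rot: [0.099, 0.995, -0.0, -0.001]
ft_force: [-0.5, -0.4, 0.2]
grip_width: 0.0341
grasp_force: 0.0
```

Run:
```python
from h import *
go([.621,.043,.087],1.37)
im=np.hstack([vision.camera("top")[150:250,210:340],vision.camera("side")[115:215,210:340]])
cv2.imwrite("pics/c4.png",cv2.resize(im[:,:,::-1],None,fx=3,fy=3,interpolation=cv2.INTER_CUBIC))
```

```text
t 7.8 pos [0.6194 0.0425 0.1599] yaw 1.372 F [-0.5 -0.4  0.2] w 0.0341
 shift cm [-0.16  0.08  7.29] twist 0.002
```

View pics/c4.png

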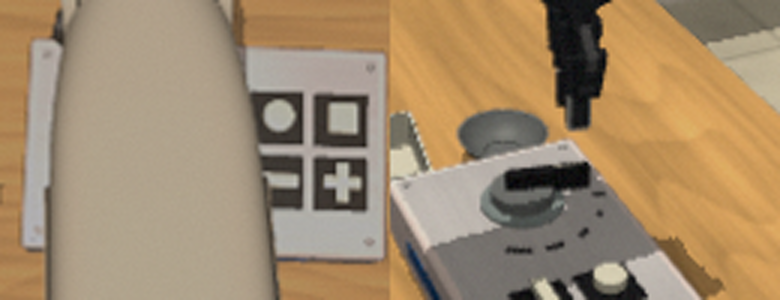

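In the side view, the fingers are above the lever at (578,120), straddling it, and all keys are up. Descending.

Emit:
{"api": "send_rows", "payload": {"motion": "0.2 -0.1 0.1 3 0; 0.2 -0.1 0.1 5 0; 0.2 -0.1 0.1 6 0; 0.2 -0.1 0.1 7 0; 0.2 -0.1 0.1 7.5 0"}}

```text
clock: 8.4
eef_pos: [0.6214, 0.0436, 0.085]
tool_rot: [0.099, 0.995, -0.0, -0.0]
ft_force: [-0.4, -0.1, -0.7]
grip_width: 0.0343
grasp_force: 0.0
```

Emit:
{"api": "send_rows", "payload": {"motion": "0.5 0 0 0 0; 0.5 0 0 0 0; 0.5 0 0 0 0"}}

```text
clock: 8.7
eef_pos: [0.6223, 0.0441, 0.0863]
tool_rot: [0.099, 0.995, 0.0, 0.001]
ft_force: [-0.2, -0.6, 0.1]
grip_width: 0.0216
grasp_force: 0.0
```

Run:
```python
from h import *
go([.621,.043,.087],1.37)
im=vision.camera("side")[135:215,210:320]
cv2.imwrite("pics/c5.png",cv2.resize(im[:,:,::-1],None,fx=6,fy=6,interpolation=cv2.INTER_CUBIC))
```

```text
t 8.7 pos [0.6223 0.0441 0.0863] yaw 1.373 F [-0.2 -0.6  0.1] w 0.0216
 shift cm [ 0.1  -0.13 -0.07] twist 0.003
```

View pics/c5.png

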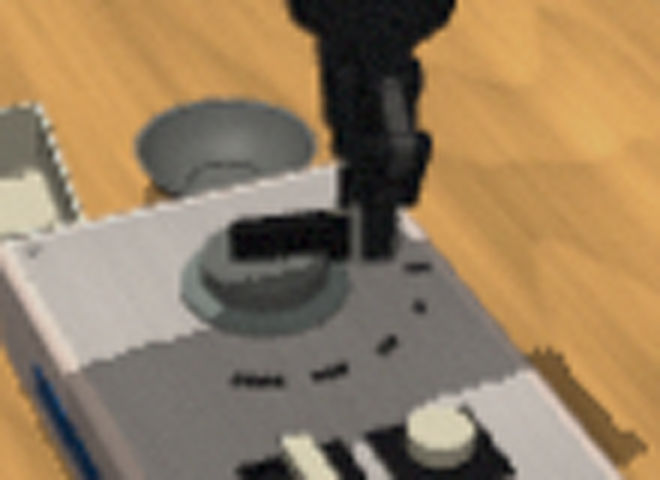

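The fingers straddle the lever near (370,230), and the gap is 22 mm. I'll narrow the gap slightly and swing along the 50 mm arc.

Emit:
{"api": "send_rows", "payload": {"motion": "0.6 0.1 -0.1 0 0; 0.6 0.1 -0.1 0 0; 0.6 0.1 -0.1 0 0"}}

```text
clock: 9.05
eef_pos: [0.6204, 0.0432, 0.0855]
tool_rot: [0.099, 0.995, 0.0, 0.0]
ft_force: [0.1, 0.5, -0.2]
grip_width: 0.0175
grasp_force: 0.0
```

Emit:
{"api": "send_rows", "payload": {"motion": "0.6 0.03 -0.5 0 0.1; 0.6 0.1 -1 0 0.2; 0.6 0.22 -1.5 0 0.3; 0.6 0.4 -1.95 0 0.4; 0.6 0.6 -2.4 0 0.5"}}

```text
clock: 9.55
eef_pos: [0.6101, 0.0221, 0.0854]
tool_rot: [0.343, 0.939, 0.001, -0.0]
ft_force: [0.6, 4.3, -0.9]
grip_width: 0.0172
grasp_force: 1.8
```

Run:
```python
from h import *
f=-.2-.5
go([.572+.05*np.cos(f),.053+.05*np.sin(f),.087],f+np.pi/2)
```

```text
t 9.55 pos [0.6101 0.0221 0.0854] yaw 0.87 F [ 0.6  4.3 -0.9] w 0.0172
 shift cm [-0.09 -0.09 -0.16] twist -0.001
```

Tracking well, with the lever pushing back at about 4 N.

Emit:
{"api": "send_rows", "payload": {"motion": "0.6 0.03 -0.5 0 0.1; 0.6 0.1 -1 0 0.2; 0.6 0.22 -1.5 0 0.3; 0.6 0.4 -1.95 0 0.4; 0.6 0.6 -2.4 0 0.5"}}

```text
clock: 10.05
eef_pos: [0.5907, 0.0082, 0.0855]
tool_rot: [0.565, 0.825, 0.002, -0.0]
ft_force: [3.8, 5.5, -1.9]
grip_width: 0.0172
grasp_force: 2.6
```

Emit:
{"api": "send_rows", "payload": {"motion": "0.6 0.03 -0.5 0 0.1; 0.6 0.08 -0.9 0 0.18; 0.6 0.2 -1.3 0 0.26; 0.6 0.25 -1.6 0 0.33; 0.6 0.25 -1.6 0 0.33"}}

```text
clock: 10.55
eef_pos: [0.575, 0.0037, 0.0859]
tool_rot: [0.691, 0.722, 0.001, 0.0]
ft_force: [2.8, 2.6, 0.4]
grip_width: 0.017
grasp_force: 1.4
```

Run:
```python
from h import *
f=-.2-1.35
go([.572+.05*np.cos(f),.053+.05*np.sin(f),.086],f+np.pi/2)
im=np.hstack([vision.camera("top")[150:250,210:320],vision.camera("side")[135:235,210:320]])
cv2.imwrite("pics/c6.png",cv2.resize(im[:,:,::-1],None,fx=3.6,fy=3.6,interpolation=cv2.INTER_CUBIC))
```

```text
t 10.55 pos [0.575  0.0037 0.0859] yaw 0.044 F [2.8 2.6 0.4] w 0.017
 shift cm [-0.06 -0.2  -0.01] twist 0.023
```

View pics/c6.png

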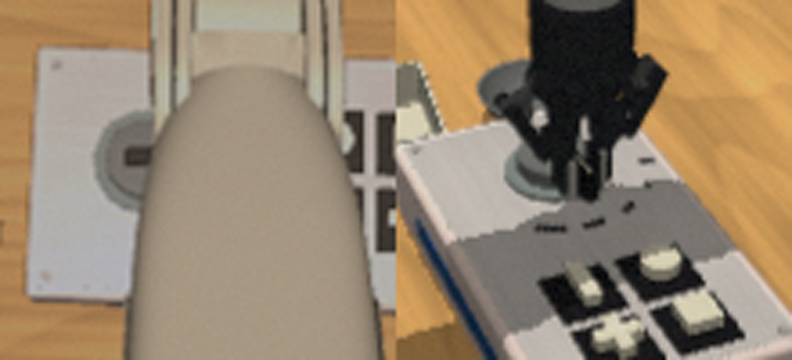

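The top view shows the lever's tail at (137,157), pointing almost straight along -y. The side view shows the lever still between the fingers at (585,180). I'll centre the tool on the notch angle and close on the lever so there is no play.

Emit:
{"api": "send_rows", "payload": {"motion": "0.6 0 -0.2 0 0.02; 0.6 0 -0.2 0 0.02; 0.7 0 -0.2 0 0.02; 0.8 0 -0.2 0 0.02; 0.8 0 -0.2 0 0.02"}}

```text
clock: 11.15
eef_pos: [0.5744, 0.0029, 0.0861]
tool_rot: [0.699, 0.715, 0.002, 0.002]
ft_force: [7.2, 2.5, -1.4]
grip_width: 0.0108
grasp_force: 59.8
```

Run:
```python
from h import *
f=-.2-1.35
go([.572+.05*np.cos(f),.053+.05*np.sin(f),.086],f+np.pi/2)
print(bot.get_obs()["ft_torque"],bot.get_obs()["grasp_force"])
```

```text
t 11.15 pos [0.5744 0.0029 0.0861] yaw 0.023 F [ 7.2  2.5 -1.4] w 0.0108
 shift cm [ 0.01 -0.14  0.01] twist 0.002
[ 0.57767642 -1.41973378 -0.1570758 ] 59.752070903778076
```

Emit:
{"api": "send_rows", "payload": {"motion": "0.8 0 -0.1 0 0; 0.8 0 -0.1 0 0; 0.8 0 -0.1 0 0; 0.8 0 -0.1 0 0; 0.8 0 -0.1 0 0"}}

```text
clock: 11.65
eef_pos: [0.5742, 0.0029, 0.0861]
tool_rot: [0.699, 0.715, 0.002, 0.002]
ft_force: [8.5, 3.2, -3.2]
grip_width: 0.0111
grasp_force: 59.7
```

Run:
```python
from h import *
f=-.2-1.35
go([.572+.05*np.cos(f),.053+.05*np.sin(f),.086],f+np.pi/2)
im=np.hstack([vision.camera("top")[150:250,140:320],vision.camera("side")[135:235,190:320]])
cv2.imwrite("pics/c7.png",cv2.resize(im[:,:,::-1],None,fx=2.5,fy=2.5,interpolation=cv2.INTER_CUBIC))
```

```text
t 11.65 pos [0.5742 0.0029 0.0861] yaw 0.023 F [ 8.5  3.2 -3.2] w 0.0111
 shift cm [ 0.01 -0.12  0.01] twist 0.002
```

View pics/c7.png

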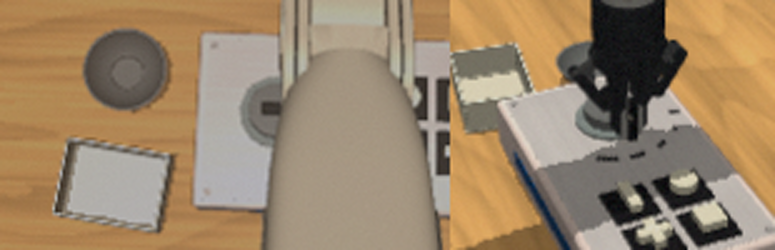

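The dish, tray and keys are undisturbed, and the lever is held steady at the three-pip direction. Handing in.

```bash
python3 -c "
from h import *
print(workorder.job_done())"
```

```text
the job is handed in; nothing more can be done
None
```

I pressed the square, round and bar keys in that order, each fully down and up again, and did not press the cross key. The dial is held in the fingers at its third notch, at about 1.33–1.35 rad judging by the tool pose, and the job is handed in; no verdict came back.

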